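# Seat the blade in the sweatband splitter

## Task

Load the blade of the bench leather splitter: it has been slid only part of the way along its bed and is riding up on the locating pin. Push it along by its blunt end until the notch in its back drops over the pin and the blade lies flat on the bed, then swing the keeper right across it to its stop. Leave the other things on the bench undisturbed.

Things in the scene. Friction and masses are not known exactly. Their poses are not given: they have to be found in the camera images.
- splitter: Leather splitter, green casting with a dark level bed, fixed to the bench. Origin on the bench under the middle of the bed; foot 190 x 200 x 12 mm (x -115..75, y -100..100). Bed top 60 mm above the bench, x -30..46, y -80..80 mm, open at both ends. The blade slides along y; seated, its origin is at (0, -10, 60) mm within 3 mm, with the same axes. Sharp edge and roller are on the -x side.
- bed_mouth (a point): Middle of the bed's -y end (the mouth, where the blade sticks out), at bed height; splitter's axes. Along y the blade runs between a front rib 2.5 mm high (inner face x = -21.5 mm) and a back shoulder 7.5 mm high (from x = 21.5 mm; starts 34 mm in from the mouth), with 1.5 mm play each side. Outside the mouth nothing stands higher than the 12 mm foot.
- roller (a point): Middle of the fixed feed roller, 22 mm in diameter, along y, in front of the bed; its top is 75 mm above the bench. Beside its ends, 74 mm either way along y, stand cheeks with thumb screws up to 100 mm above the bench. Keep clear of these.
- blade: Flat steel blade, 180 mm long (y), 6 mm thick, 0.24 to 0.48 kg. Origin in the underside, mid-length, mid-width of the 40 mm blunt body (x -20..20 mm); the sharp edge overhangs to x = -27 mm in its upper 2.5 mm. Ends at y = +-90 mm. At the start it is 15 to 45 mm short of home towards the mouth, its back resting on the pin (tilted about 0.13 rad). A few newtons slide it.
- notch (a point): Point in the plane of the blade's underside that lies on the pin's axis when home. The notch is 14 mm wide along y, cut 14 mm deep into the blade's back (x 6..20, y -57..-43 mm in the blade's frame); this is its middle. When it reaches the pin the blade drops about 4 mm and the pin then stops it. Pushed too fast it may overrun; push it back from the other end.
- heel (a point): Centre of the blade's blunt -y end face (40 mm wide, 6 mm high), the end to push towards the splitter's +y; axes as the blade. At the start 35 to 65 mm outside the mouth, home 20 mm outside it, so a finger can reach below the blade here.
- pin_foot (a point): Foot of the single locating pin, on its axis at bed level: 13 mm to the back (+x) of the bed's middle line, 20 mm in from the mouth. Upright, fixed, 8 mm in diameter, 4.5 mm high, chamfered top. Under the blade at the start. Splitter's axes.
- keeper_pivot (a point): Upright pivot axis of the keeper, on the back shoulder, at the underside of its arm, 67.8 mm above the bench. Axes as the splitter.
- keeper_knob (a point): Middle of the keeper's round upright black knob, 42 mm from the pivot: 14 mm in diameter from 84 to 106 mm above the bench (this point 93 mm), on a 10 mm neck. The top of the arm below it is 74 mm above the bench.
- keeper (a joint): Angle of the keeper, a flat steel arm (reaches 48 mm, 12 wide, 6 thick) turning level about keeper_pivot, 1.8 mm over a seated blade. 0: it points along the splitter's +y, beside the blade; grows anticlockwise from above; 1.57: it points along -x, across the blade, at its stop. Starts at -0.8 to 0.1. Stays where left; about 1 N at the knob moves it. A blade riding on the pin is in its way.
- screwdriver: Bystander: screwdriver 190 mm, lying behind the splitter. Leave it.
- oil_bottle: Bystander: white oil bottle 38 mm wide, 95 mm high, beyond the far end of the bed. Leave it.
- hone: Bystander: grey honing stone in a wooden tray, 58 x 135 x 26 mm, on the robot's left. Leave it.
- spool: Bystander: white thread spool 38 mm wide, 50 mm high, near the robot on its right. Leave it.
- pin_tin: Bystander: round metal tin 68 mm wide, 24 mm high, to the right of the splitter. Leave it.
- shears: Bystander: tailor's shears 230 mm long, black handles, on the robot's left. Leave them.
Things that resemble listed ones, but are neither listed nor needed, are in the scene too. What is shaped like the blade but pink is not meant.

How it is judged (in metres and radians):
On the way, in this order (a step that is already met when the one before it is completed fails the run):
1. the blade lies flat on the bed with its notch over the pin (horizontal distance between notch and pin_foot below 0.0045 m and z of notch in the frame of pin_foot below 0.0015 m and angle between the z axis of blade and the z axis of splitter, either way round below 0.03 rad), for 0.2 s.
2. the keeper is swung across the blade (value of joint keeper above 1.42 rad), for 0.2 s.
At the end, for the whole second after the job is handed in: The blade is at rest flat on the bed (within 1.5 mm of it at the notch, within 0.03 rad of level), its notch over the pin (centre within 4.5 mm), in line with the bed within 0.05 rad, and the keeper is across it (joint over 1.42 rad, its stop being 1.57) (all of step 1 and angle between the y axis of blade and the y axis of splitter, either way round below 0.05 rad and value of joint keeper above 1.42 rad and linear speed of blade below 0.01 m/s); the robot touches nothing.
It fails at once if a bystander is pushed more than 30 mm from its place (distance of any of screwdriver, oil_bottle, hone, spool, pin_tin, shears from where it was at the start of the episode above 0.03 m).
It fails at once if the oil bottle or the spool is knocked over (angle between any of oil_bottle, spool's own z axis and vertical above 0.5 rad).
It also fails if it takes over 45 s, if anything falls off the work surface, if the arm or the gripper's body presses on something with over 40 N, if the wrist force passes 120 N, or if a joint passes its speed limit or range.

## Robot

A 6-joint arm with a two-finger parallel gripper is mounted at the origin on the work surface. World frame = base frame: x ahead of the robot, y to its left, z up, the work surface at z = 0. Lengths are in m, angles in degrees, forces in N, time in s.
With the tool pointing down it reaches from about 0.3 to 0.75 m from the base axis. Payload 8.5 kg.
Tool frame: the origin (TCP) lies at the very end of the fingers, on their centre line; the grasp point (between the pads) lies 19 mm behind it (env.grip_depth is the z of the grasp point in the tool frame, in m); z points along the fingers, y is the direction in which the jaws open and shut (so a half turn about z gives the same grasp; the last joint's range is limited). The gripper opens to 85 mm and grips with 20 to 120 N. Pads are 22 mm wide; open, the fingers measure 114 mm over their backs; the gripper's body (76 mm by 85 mm) begins 54 mm behind the grasp point. The pads swing forward as they close: fully open they stand 13 mm farther back than shut.
Start: joints at [-79.429, 21.807, 74.336, -0, 83.858, -12.336], TCP at [0.214, -0.507, 0.231] pointing down, gripper open.
Joint ranges: [-178.18, 178.18], [-50.72, 133.34], [12.68, 142.11], [-81.47, 261.47], [9.98, 163.14], [-165.26, 165.26]. Speed limits (degrees/s): [136.94, 136.94, 180, 180, 180, 180].

## Interface

Orientations are given as a 3x3 rotation matrix whose columns are the frame's x, y, z axes.
In Python, from rig import env gives the robot as it stands.
- The arm moves only by the tool apply_moves, never from a script. Its argument "plan" is a list of rows, each an object of numbers: "tx", "ty", "tz": the shift along the world's x, y, z in mm; "rx", "ry", "rz": the turn, a rotation vector about the world's x, y, z in rad; "jaw": the opening, from -1 (shut) to 1 (fully open). A call has 1 to 12 rows; each row is the pose to reach, as a shift and turn from the pose measured when the call began; what a row does not reach only later rows make up. A row lasts 1/10 s, in which the tool goes at most 50 mm and 8.59 degrees, less where a joint would pass 70% of its speed; a pose out of reach is approached as far as the arm can. A call with a gripper value outside its range is refused whole. The fingers move at their own pace and stop on an object; "grip_force" is the grip in N (left out, the last holds). Time passes only in rows, so rows that repeat a pose let the fingers close. It gives the time, the measured TCP pose, the force and the opening at its end, in the units of the state.
- env.observe(): the state, without advancing time (a new reading comes with each control period).
- env.get_image(name): name is "scene" or "top" or "wrist"; returns a dict with "image" (420x560x3 uint8, red, green, blue), "intrinsics" (3x3 intrinsics, pixels), "world_from_camera" (4x4, takes a point from camera to world coordinates). Camera axes: x right, y up, looking along -z (the intrinsics and any distortion apply to the point x, -y, -z); pixel columns grow to the right and rows downward; lengths in m; the calibration is good to about 2 mm. A picture is of the moment at which its call begins. There is no depth.
- env.close_job(): hands the job in, once; it reports no verdict.
The state is a dict: "time_s": time; "q": joint angles; "qvel": joint speeds; "joint_efforts": joint torques, N m; "position": TCP position; "tool_rot": TCP orientation; "ft_force": force on the tool from outside, world axes, zero at the start; "wrist_torque": the same for the moment, N m; "grip_width": finger opening in m.
Only numpy, scipy, OpenCV 4.12 (cv2) and the standard library are available. Lean on these libraries where they do the work, as an engineer would, in place of code of your own. Each camera call takes 0.05 s, during which the arm holds its last target.

## Working session

There is one attempt and no reset: what is moved stays moved. The work goes in short steps, Python scripts to look and compute and a tool call to move; the robot and the scene stay as the last step left them, time stands still between calls to the robot, and variables do not carry over. Pictures are saved under pics/ and viewed, and the job is handed in when it is done.

Besides the shell and the picture viewer there is one more tool, called after ">>>" as a command line: name --argument value ..., lists and objects as JSON in quotes. apply_moves: Moves the arm, as the interface text tells. Its arguments: {"type":"object","properties":{"plan":{"type":"array","items":{"type":"object","properties":{"tx":{"type":"number"},"ty":{"type":"number"},"tz":{"type":"number"},"rx":{"type":"number"},"ry":{"type":"number"},"rz":{"type":"number"},"jaw":{"type":"number"}}}},"grip_force":{"type":"number"}},"required":["plan"]}

```bash
ls; mkdir -p pics
cat > h.py <<'E'
import numpy as np, cv2
from rig import env
def shot(n,fn):
    d=env.get_image(n); cv2.imwrite('pics/'+fn+'.png',d['image'][:,:,::-1]); np.savez('pics/'+fn+'.npz',K=d['intrinsics'],T=d['world_from_camera']); return d
def load(fn):
    z=np.load('pics/'+fn+'.npz'); return z['K'],z['T']
def ray(fn,u,v):
    K,T=load(fn); p=np.linalg.solve(K,[u,v,1.]); d=T[:3,:3]@np.array([p[0],-p[1],-p[2]]); return T[:3,3],d/np.linalg.norm(d)
def plane(fn,u,v,z):
    o,d=ray(fn,u,v); return o+d*(z-o[2])/d[2]
def proj(fn,P):
    K,T=load(fn); p=T[:3,:3].T@(np.array(P)-T[:3,3]); q=K@np.array([p[0],-p[1],-p[2]]); return q[:2]/q[2]
def tri(obs):
    A=np.zeros((3,3));b=np.zeros(3)
    for fn,u,v in obs:
        o,d=ray(fn,u,v);M=np.eye(3)-np.outer(d,d);A+=M;b+=M@o
    return np.linalg.solve(A,b)
E
python3 - <<'E'
from h import *
for n in ['scene','top','wrist']:
    d=shot(n,n+'0'); print(n,d['image'].shape,d['intrinsics'].tolist(),d['world_from_camera'].round(3).tolist())
o=env.observe(); print(o)
E
```

```text
pics
scene (420, 560, 3) [[427.25516944898067, 0.0, 274.5892576024696], [0.0, 427.25516944898067, 207.68213666714163], [0.0, 0.0, 1.0]] [[0.057, -0.629, 0.776, 1.282], [0.998, 0.031, -0.048, -0.0], [0.006, 0.777, 0.629, 0.735], [0.0, 0.0, 0.0, 1.0]]
top (420, 560, 3) [[403.2958306323308, 0.0, 274.9330484571723], [0.0, 403.2958306323308, 209.35783689369939], [0.0, 0.0, 1.0]] [[0.007, 0.986, -0.169, 0.238], [-1.0, 0.006, -0.003, 0.049], [-0.001, 0.169, 0.986, 1.246], [0.0, 0.0, 0.0, 1.0]]
wrist (420, 560, 3) [[341.0587788349015, 0.0, 274.5234630770841], [0.0, 341.0587788349015, 210.70993934403828], [0.0, 0.0, 1.0]] [[0.389, 0.872, 0.299, 0.291], [-0.921, 0.369, 0.124, -0.473], [-0.002, -0.323, 0.946, 0.374], [0.0, 0.0, 0.0, 1.0]]
{'time_s': 0.15, 'q': array([-7.94302841e+01,  2.18343584e+01,  7.43705813e+01,  1.77417395e-03,
        8.38558563e+01, -1.23353182e+01]), 'qvel': array([-0.11719014, -0.08703584, -0.08345547, -0.04773436,  0.00856088,
       -0.05506134]), 'joint_efforts': array([ 1.43802681e-03, -4.48628533e+01, -2.31342959e+01, -1.85268245e-04,
        3.83087812e-03, -7.66951644e-06]), 'position': array([ 0.21403524, -0.50643162,  0.23085735]), 'tool_rot': array([[ 9.21152530e-01,  3.89201734e-01, -1.64372788e-04],
       [ 3.89201684e-01, -9.21151969e-01,  1.04873366e-03],
       [ 2.56756640e-04, -1.03001783e-03, -9.99999437e-01]]), 'ft_force': array([0.38587711, 0.89849891, 0.3482128 ]), 'wrist_torque': array([-0.04129031,  0.02402104,  0.03924332]), 'grip_width': 0.08538738974836457}
```

View pics/scene0.png

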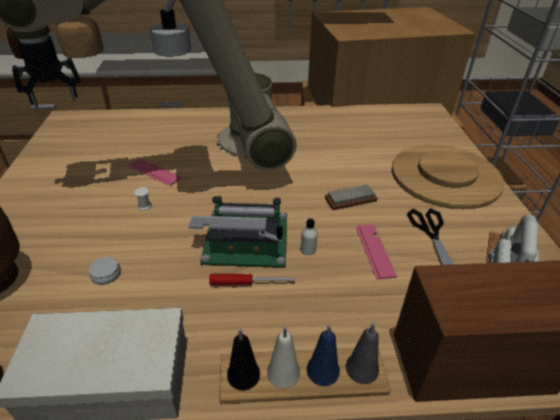

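View pics/top0.png

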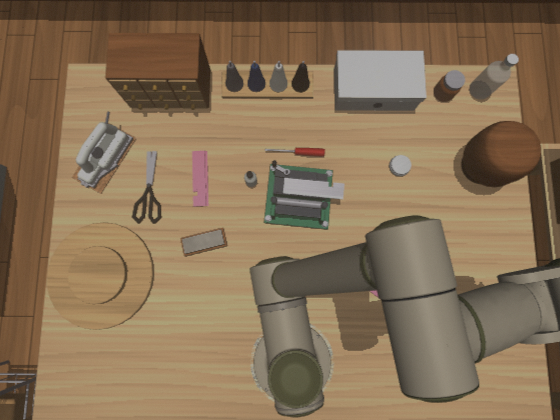

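View pics/wrist0.png

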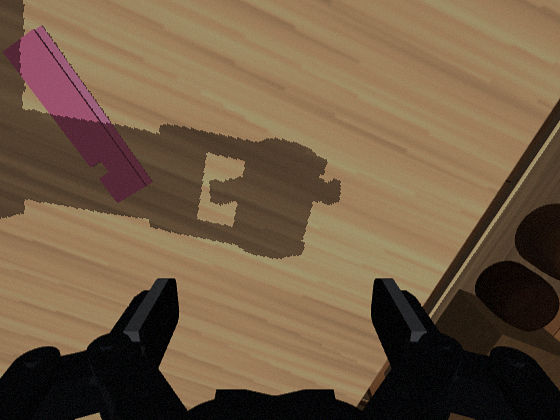

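The splitter (green) sits around (300,196) in the top view. The blade sticks out to the right, ending near (343,190), and the pink decoys lie elsewhere. I'll zoom in on both views.

Run:
```python
import cv2
a=cv2.imread('pics/top0.png')[140:250,230:370]; cv2.imwrite('pics/topz.png',cv2.resize(a,None,fx=5.5,fy=5.4,interpolation=cv2.INTER_CUBIC))
a=cv2.imread('pics/scene0.png')[180:290,180:330]; cv2.imwrite('pics/scz.png',cv2.resize(a,None,fx=5.3,fy=5.3,interpolation=cv2.INTER_CUBIC))
```

```text
(no output)
```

View pics/topz.png

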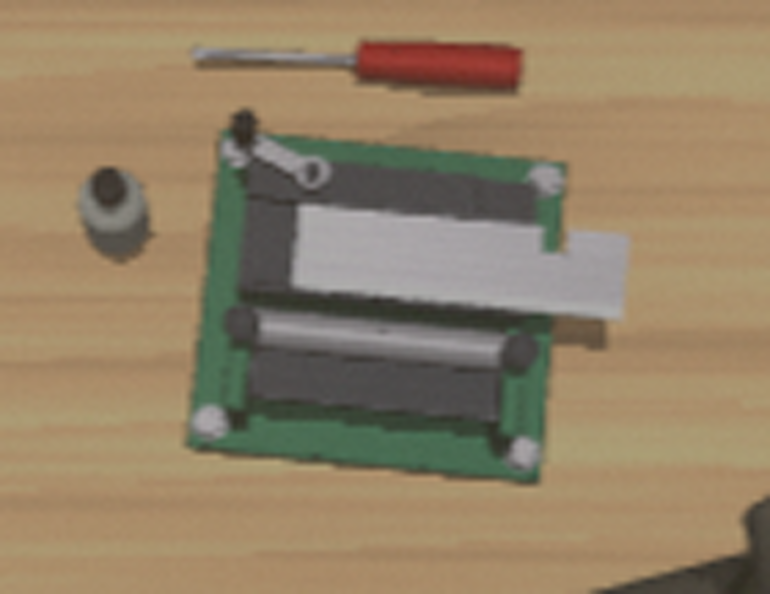

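View pics/scz.png

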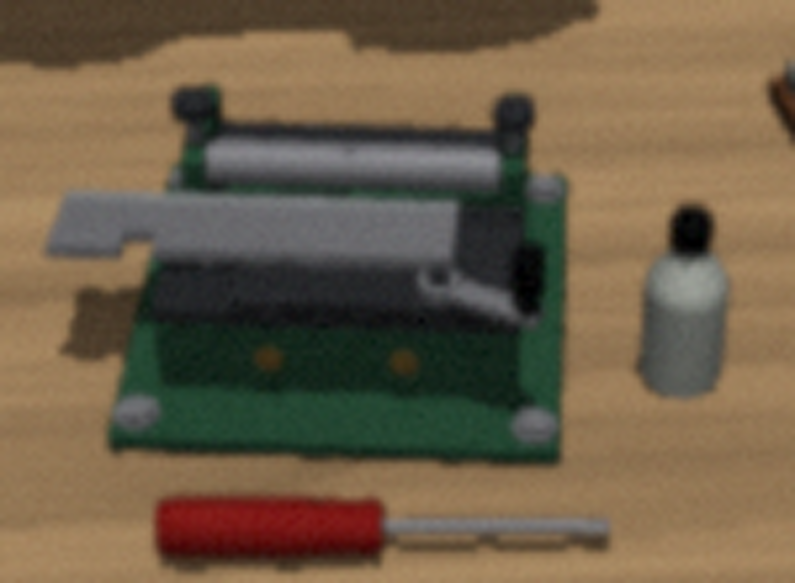

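```bash
cat >> h.py <<'E'
def tz(x,y): return 230+x/5.5-0.4,140+y/5.4-0.4
def sz(x,y): return 180+x/5.3-0.4,180+y/5.3-0.4
E
python3 - <<'E'
from h import *
loc=np.array([[75,100],[75,-100],[-115,-100],[-115,100]])/1000
def fit(W,loc):
    a=loc-loc.mean(0);b=W-W.mean(0);th=np.arctan2((a[:,0]*b[:,1]-a[:,1]*b[:,0]).sum(),(a*b).sum());R=np.array([[np.cos(th),-np.sin(th)],[np.sin(th),np.cos(th)]])
    t=W.mean(0)-R@loc.mean(0); return th,R,t,W-(loc@R.T+t)
W=np.array([plane('top0',*tz(*p),.012)[:2] for p in [(220,130),(567,163),(538,483),(188,447)]])
th,R,t,res=fit(W,loc);print('top',th,t,(res*1000).round(1).tolist())
W=np.array([plane('scene0',*sz(*p),.012)[:2] for p in [(560,455),(112,440)]])
print('scene +x corners',W.round(4), (R@loc[:2].T).T+t)
S=lambda P:np.r_[R.T@(P[:2]-t),P[2]]*1000
# blade tops
for n,p,z in [('heel back',(629,235),.07),('heel front',(624,319),.068),('far back',(298,205),.071),('far front',(291,288),.066),('notch L',(543,228),.07),('notch R',(565,232),.07)]:
    print(n,S(plane('top0',*tz(*p),z)).round(1))
print('pivot',S(plane('top0',*tz(312,172),.074)).round(1)); print('knob top',S(plane('top0',*tz(243,120),.104)).round(1))
pk=tri([('top0',*tz(243,125)),('scene0',*sz(527,278))]);print('knob tri',pk,S(pk))
for p in [(60,195),(47,255)]: print('sc heel',S(plane('scene0',*sz(*p),.07)).round(1))
pk=tri([('top0',*tz(629,235)),('scene0',*sz(47,250))]);print('heel back',pk,S(pk))
print(S(tri([('top0',*tz(312,172)),('scene0',*sz(438,281))])))
E
```

```text
top -0.09572438641344577 [ 0.51295653 -0.02263765] [[-0.8, 0.2], [-0.4, 0.0], [0.4, 1.4], [0.8, -1.6]]
scene +x corners [[ 0.6032  0.0672]
 [ 0.5842 -0.1279]] [[ 0.597171    0.06973617]
 [ 0.57805534 -0.12934821]]
heel back [  20.3 -129.9   70. ]
heel front [ -26.8 -131.    68. ]
far back [18.7 50.7 71. ]
far front [-27.4  49.9  66. ]
notch L [ 19.5 -83.1  70. ]
notch R [ 18.5 -95.2  70. ]
pivot [37.5 45.  74. ]
knob top [ 54.6  84.4 104. ]
knob tri [0.57603865 0.05489524 0.09181941] [55.38286888 83.20721866 91.81941032]
sc heel [ -15.  -132.4   70. ]
sc heel [  25.9 -130.3   70. ]
heel back [ 0.52120633 -0.15485831  0.06834769] [  20.84945485 -130.82684222   68.34768844]
[37.94257678 43.98404401 72.59328277]
```

Everything checks out against the given sizes. The splitter origin is at about (0.513, -0.023) with yaw -0.096. The heel is at y≈-130 (30 mm short of home), and the keeper is at about -0.42 rad. First move: turn the tool, shut the jaws, and stop above the point just outside the heel.

>>> apply_moves --plan '[{"tx":26,"ty":30,"rz":0.1,"jaw":-1},{"tx":52,"ty":60,"rz":0.2,"jaw":-1},{"tx":78,"ty":90,"rz":0.3,"jaw":-1},{"tx":104,"ty":120,"rz":0.4,"jaw":-1},{"tx":130,"ty":150,"rz":0.5,"jaw":-1},{"tx":156,"ty":180,"rz":0.6,"jaw":-1},{"tx":182,"ty":210,"rz":0.7,"jaw":-1},{"tx":208,"ty":240,"rz":0.8,"jaw":-1},{"tx":234,"ty":270,"rz":0.9,"jaw":-1},{"tx":260,"ty":300,"rz":1.0,"jaw":-1},{"tx":284,"ty":325,"rz":1.075,"jaw":-1},{"tx":284,"ty":325,"rz":1.075,"jaw":-1}]'

```text
validation failed for argument at $.pl...
```

Run:
```python
from h import *
o=env.observe(); print(o['time_s'],o['position'],o['tool_rot'].round(3).tolist(),o['ft_force'],o['grip_width'])
shot('wrist','w1'); shot('top','t1')
```

```text
0.15 [ 0.21403524 -0.50643162  0.23085735] [[0.921, 0.389, -0.0], [0.389, -0.921, 0.001], [0.0, -0.001, -1.0]] [0.38587711 0.89849891 0.3482128 ] 0.08538738974836457
```

View pics/w1.png

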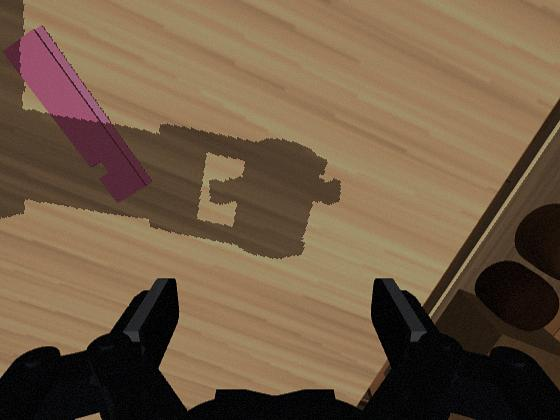

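The plan was refused and nothing moved; the picture is unchanged, with a pink decoy at the left. The error message is cut off, so I'll try one row with every field filled in.

>>> apply_moves --plan '[{"tx":26,"ty":30,"tz":0,"rx":0,"ry":0,"rz":0.1,"jaw":-1}]'

```text
time_s: 0.35
position: [0.2385, -0.4784, 0.2304]
tool_rot: [[0.879, 0.477, -0.001], [0.477, -0.879, 0.0], [-0.001, -0.001, -1.0]]
ft_force: [0.7, 0.5, 0.6]
grip_width: 0.0732
```

>>> apply_moves --plan '[{"tx":26,"ty":30,"tz":0,"rx":0,"ry":0,"rz":0.1,"jaw":-1},{"tx":52,"ty":60,"tz":0,"rx":0,"ry":0,"rz":0.2,"jaw":-1},{"tx":78,"ty":90,"tz":0,"rx":0,"ry":0,"rz":0.3,"jaw":-1},{"tx":104,"ty":120,"tz":0,"rx":0,"ry":0,"rz":0.4,"jaw":-1},{"tx":130,"ty":150,"tz":0,"rx":0,"ry":0,"rz":0.5,"jaw":-1},{"tx":156,"ty":180,"tz":0,"rx":0,"ry":0,"rz":0.6,"jaw":-1},{"tx":182,"ty":210,"tz":0,"rx":0,"ry":0,"rz":0.7,"jaw":-1},{"tx":208,"ty":240,"tz":0,"rx":0,"ry":0,"rz":0.8,"jaw":-1},{"tx":234,"ty":270,"tz":0,"rx":0,"ry":0,"rz":0.9,"jaw":-1},{"tx":259,"ty":297,"tz":0,"rx":0,"ry":0,"rz":0.977,"jaw":-1},{"tx":259,"ty":297,"tz":0,"rx":0,"ry":0,"rz":0.977,"jaw":-1}]'

```text
time_s: 1.45
position: [0.4994, -0.1785, 0.2301]
tool_rot: [[0.09, 0.996, -0.0], [0.996, -0.09, 0.0], [0.0, -0.0, -1.0]]
ft_force: [0.2, -0.8, -0.3]
grip_width: 0.0
```

Run:
```python
from h import *
shot('wrist','w1'); d=shot('top','t1')
cv2.imwrite('pics/t1z.png',cv2.resize(cv2.imread('pics/t1.png')[140:250,230:370],None,fx=5.5,fy=5.4,interpolation=cv2.INTER_CUBIC))
```

```text
(no output)
```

View pics/w1.png

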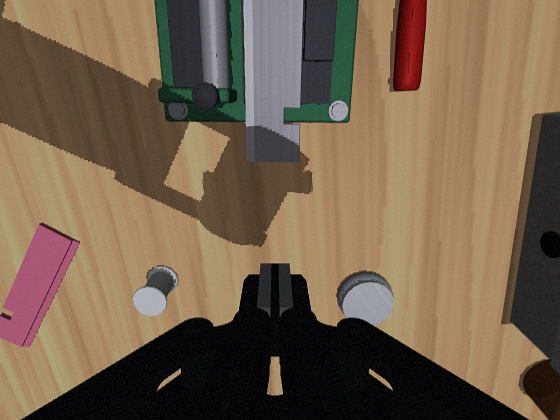

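View pics/t1z.png

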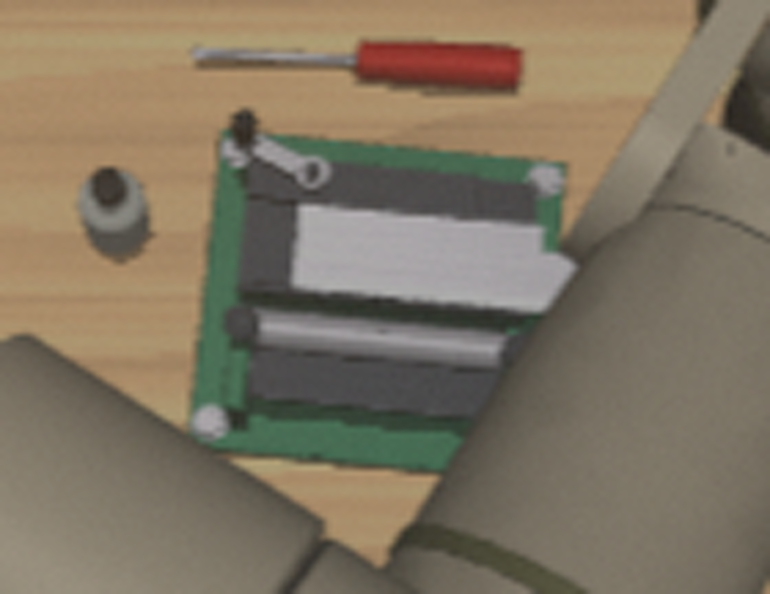

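The wrist view shows the shut fingertips at (274,263), in line with the heel (end face from (247,160) to (299,160)). The spool at (150,300) and the tin at (367,300) lie on either side. I'll measure all of these.

```bash
cat >> h.py <<'E'
th=-0.0957; t=np.array([.513,-.0226]); R=np.array([[np.cos(th),-np.sin(th)],[np.sin(th),np.cos(th)]])
def S(P): P=np.asarray(P); return np.r_[R.T@(P[:2]-t),P[2]]*1000
def Wd(x,y): return R@np.array([x,y])/1000+t
E
python3 - <<'E'
from h import *
o=env.observe(); print(S(o['position']), proj('w1',o['position']))
print('heel', S(plane('w1',247,160,.0655)).round(1), S(plane('w1',299,160,.0695)).round(1))
print('spool top',S(plane('w1',150,300,.05)).round(1),'tin top',S(plane('w1',367,300,.024)).round(1))
print('thumb screw', S(plane('w1',206,96,.1)).round(1))
print(Wd(0,-155))
E
```

```text
[-1.92432928e-01 -1.59146341e+02  2.30145448e+02] [272.84819989 286.85517307]
heel [ -24.3 -128.4   65.5] [  22.5 -127.4   69.5]
spool top [-135.5 -286.5   50. ] tin top [ 111.4 -302.7   24. ]
thumb screw [-51.7 -73.3 100. ]
[ 0.49818913 -0.17689076]
```

>>> apply_moves --plan '[{"tx":0,"ty":0,"tz":-40,"rx":0,"ry":0,"rz":0,"jaw":-1},{"tx":0,"ty":0,"tz":-80,"rx":0,"ry":0,"rz":0,"jaw":-1},{"tx":0,"ty":0,"tz":-120,"rx":0,"ry":0,"rz":0,"jaw":-1},{"tx":0,"ty":0,"tz":-160,"rx":0,"ry":0,"rz":0,"jaw":-1},{"tx":0,"ty":0,"tz":-188,"rx":0,"ry":0,"rz":0,"jaw":-1},{"tx":0,"ty":0,"tz":-188,"rx":0,"ry":0,"rz":0,"jaw":-1}]'

```text
time_s: 2.15
position: [0.4954, -0.1811, 0.0393]
tool_rot: [[0.098, 0.995, -0.007], [0.995, -0.098, 0.003], [0.002, -0.007, -1.0]]
ft_force: [0.5, 0.1, 0.8]
grip_width: 0.0003
```

Run:
```python
from h import *
o=env.observe(); print(S(o['position']),o['ft_force'])
shot('wrist','w2'); shot('scene','s2')
cv2.imwrite('pics/s2z.png',cv2.resize(cv2.imread('pics/s2.png')[150:290,150:330],None,fx=4,fy=4,interpolation=cv2.INTER_CUBIC))
```

```text
[  -2.39040758 -159.47349151   39.28762158] [0.50640764 0.06630056 0.78643851]
```

View pics/w2.png

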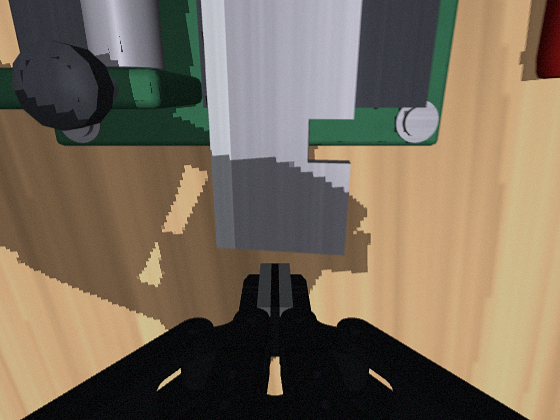

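View pics/s2z.png

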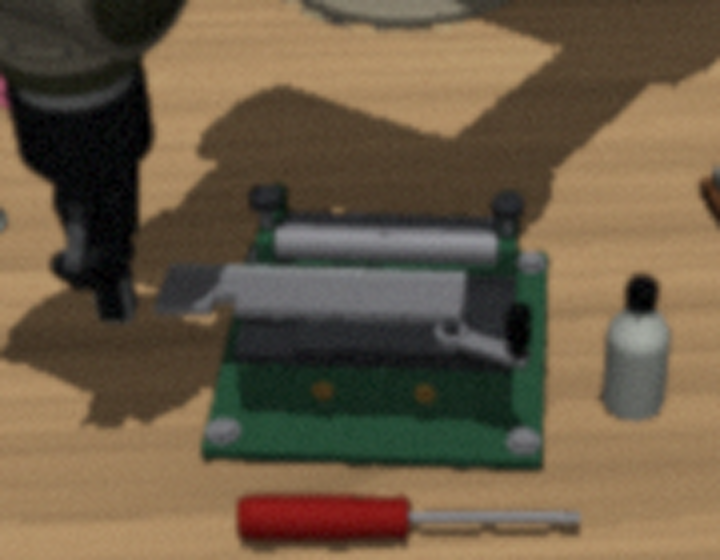

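The fingertips now stand below blade level, directly behind the heel with about 19 mm gap, and clear of everything. Approaching until contact.

>>> apply_moves --plan '[{"tx":3,"ty":4,"tz":3,"rx":0,"ry":0,"rz":0,"jaw":-1},{"tx":3,"ty":8,"tz":3,"rx":0,"ry":0,"rz":0,"jaw":-1},{"tx":3.5,"ty":12,"tz":3,"rx":0,"ry":0,"rz":0,"jaw":-1},{"tx":3.7,"ty":14,"tz":3,"rx":0,"ry":0,"rz":0,"jaw":-1},{"tx":4,"ty":16,"tz":3,"rx":0,"ry":0,"rz":0,"jaw":-1},{"tx":4.1,"ty":18,"tz":3,"rx":0,"ry":0,"rz":0,"jaw":-1},{"tx":4.3,"ty":20,"tz":3,"rx":0,"ry":0,"rz":0,"jaw":-1},{"tx":4.5,"ty":22,"tz":3,"rx":0,"ry":0,"rz":0,"jaw":-1},{"tx":4.7,"ty":24,"tz":3,"rx":0,"ry":0,"rz":0,"jaw":-1},{"tx":4.9,"ty":26,"tz":3,"rx":0,"ry":0,"rz":0,"jaw":-1}]'

```text
time_s: 3.25
position: [0.5025, -0.156, 0.0459]
tool_rot: [[0.097, 0.995, -0.001], [0.995, -0.097, -0.001], [-0.001, -0.001, -1.0]]
ft_force: [-0.1, -1.4, 0.2]
grip_width: 0.0006
```

Run:
```python
from h import *
o=env.observe(); print(S(o['position']),o['ft_force'])
shot('wrist','w3')
```

```text
[   2.28514726 -133.7599605    45.91277591] [-0.13115786 -1.44879033  0.22627348]
```

View pics/w3.png

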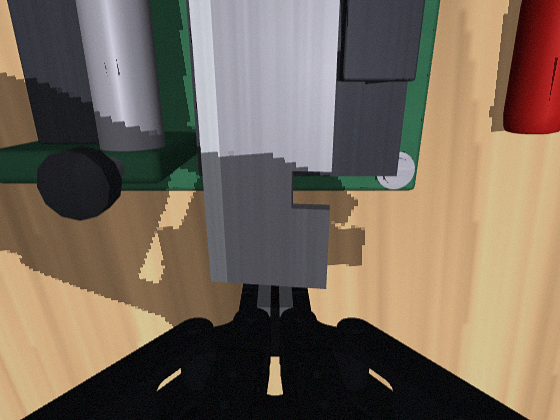

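Contact made at about 1.4 N; the heel edge is at row ~285 and the notch spans rows 173–204. Now I'll measure how far is left to go.

Run:
```python
from h import *
print('heel', S(plane('w3',212,281,.066)).round(1), S(plane('w3',326,288,.071)).round(1))
print('notch corners', S(plane('w3',293,171,.071)).round(1),S(plane('w3',293,205,.071)).round(1), S(plane('w3',330,206,.072)).round(1))
for z in (.066,.07,.0725): print(S(plane('w3',328,206,z)).round(1))
```

```text
heel [ -24.  -121.3   66. ] [  21.9 -121.6   71. ]
notch corners [  8.2 -74.5  71. ] [  8.3 -87.1  71. ] [ 21.6 -87.2  72. ]
[ 21.9 -89.1  66. ]
[ 21.2 -87.8  70. ]
[ 20.8 -87.   72.5]
```

The notch is about 21 mm short of the pin. Pushing on slowly.

>>> apply_moves --plan '[{"tx":0.1,"ty":1.5,"tz":0,"rx":0,"ry":0,"rz":0,"jaw":-1},{"tx":0.3,"ty":3,"tz":0,"rx":0,"ry":0,"rz":0,"jaw":-1},{"tx":0.4,"ty":4.5,"tz":0,"rx":0,"ry":0,"rz":0,"jaw":-1},{"tx":0.6,"ty":6,"tz":0,"rx":0,"ry":0,"rz":0,"jaw":-1},{"tx":0.7,"ty":7.5,"tz":0,"rx":0,"ry":0,"rz":0,"jaw":-1},{"tx":0.9,"ty":9,"tz":0,"rx":0,"ry":0,"rz":0,"jaw":-1},{"tx":1,"ty":10.5,"tz":0,"rx":0,"ry":0,"rz":0,"jaw":-1},{"tx":1.2,"ty":12,"tz":0,"rx":0,"ry":0,"rz":0,"jaw":-1},{"tx":1.3,"ty":13.5,"tz":0,"rx":0,"ry":0,"rz":0,"jaw":-1},{"tx":1.4,"ty":14.5,"tz":0,"rx":0,"ry":0,"rz":0,"jaw":-1},{"tx":1.5,"ty":15.5,"tz":0,"rx":0,"ry":0,"rz":0,"jaw":-1}]'

```text
time_s: 4.4
position: [0.504, -0.14, 0.0459]
tool_rot: [[0.097, 0.995, -0.001], [0.995, -0.097, -0.001], [-0.001, -0.001, -1.0]]
ft_force: [-0.8, -2.0, 0.5]
grip_width: -0.0
```

Run:
```python
from h import *
o=env.observe(); print(S(o['position']),o['ft_force'])
shot('wrist','w4')
```

```text
[   2.23967563 -117.74909845   45.88130781] [-0.78991206 -2.00423536  0.47303803]
```

View pics/w4.png

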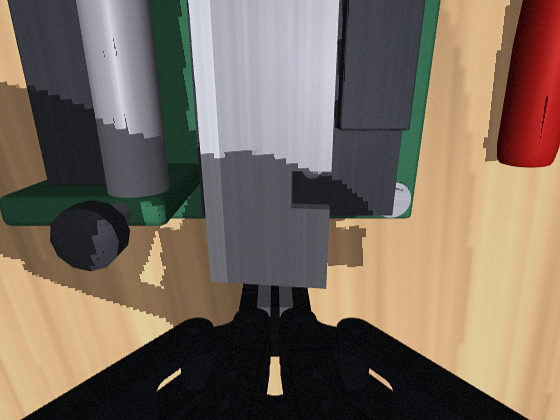

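The pin's top now shows at the leading edge of the notch, near (312,173), so there are about 5 mm to go. Slowing down.

>>> apply_moves --plan '[{"tx":0.1,"ty":0.5,"tz":0,"rx":0,"ry":0,"rz":0,"jaw":-1},{"tx":0.1,"ty":1,"tz":0,"rx":0,"ry":0,"rz":0,"jaw":-1},{"tx":0.1,"ty":1.5,"tz":0,"rx":0,"ry":0,"rz":0,"jaw":-1},{"tx":0.2,"ty":2,"tz":0,"rx":0,"ry":0,"rz":0,"jaw":-1},{"tx":0.2,"ty":2.5,"tz":0,"rx":0,"ry":0,"rz":0,"jaw":-1},{"tx":0.3,"ty":3,"tz":0,"rx":0,"ry":0,"rz":0,"jaw":-1},{"tx":0.3,"ty":3.5,"tz":0,"rx":0,"ry":0,"rz":0,"jaw":-1},{"tx":0.4,"ty":4,"tz":0,"rx":0,"ry":0,"rz":0,"jaw":-1},{"tx":0.4,"ty":4.5,"tz":0,"rx":0,"ry":0,"rz":0,"jaw":-1},{"tx":0.4,"ty":4.5,"tz":0,"rx":0,"ry":0,"rz":0,"jaw":-1}]'

```text
time_s: 5.45
position: [0.5043, -0.1353, 0.0459]
tool_rot: [[0.097, 0.995, -0.001], [0.995, -0.097, -0.0], [-0.001, -0.001, -1.0]]
ft_force: [0.8, -0.6, -0.8]
grip_width: -0.0003
```

Run:
```python
from h import *
o=env.observe(); print(S(o['position']),o['ft_force'])
shot('wrist','w5')
```

```text
[   2.12164194 -113.01365789   45.86326225] [ 0.83445659 -0.60268842 -0.82743729]
```

View pics/w5.png

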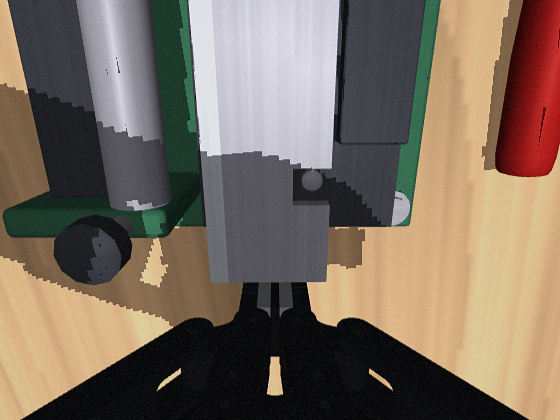

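The blade has dropped: the heel edge is now level in view and the pin stands inside the notch at (312,180). Next is the centring.

Run:
```python
from h import *
print('pin', S(plane('w5',312,180,.0645)).round(1),'exp 13,-60')
for p in [(293,168),(330,168),(293,201),(328,202)]: print('notch top edge',S(plane('w5',*p,.066)).round(1))
for p in [(210,282),(327,282)]: print('heel',S(plane('w5',*p,.066)).round(1))
```

```text
pin [ 15.5 -58.6  64.5] exp 13,-60
notch top edge [  8.3 -53.7  66. ]
notch top edge [ 21.8 -53.8  66. ]
notch top edge [  8.5 -66.3  66. ]
notch top edge [ 21.7 -66.8  66. ]
heel [ -25. -101.   66.]
heel [  22.9 -101.1   66. ]
```

The notch centre is 1.5 mm short of the pin axis, well within play. I'll push 1 mm more, back off, and rise.

>>> apply_moves --plan '[{"tx":0.1,"ty":0.5,"tz":0,"rx":0,"ry":0,"rz":0,"jaw":-1},{"tx":0.1,"ty":1.2,"tz":0,"rx":0,"ry":0,"rz":0,"jaw":-1},{"tx":0.1,"ty":1.2,"tz":0,"rx":0,"ry":0,"rz":0,"jaw":-1},{"tx":-1,"ty":-10,"tz":0,"rx":0,"ry":0,"rz":0,"jaw":-1},{"tx":-3,"ty":-28,"tz":0,"rx":0,"ry":0,"rz":0,"jaw":-1},{"tx":-3,"ty":-30,"tz":35,"rx":0,"ry":0,"rz":0,"jaw":-1},{"tx":-3,"ty":-30,"tz":75,"rx":0,"ry":0,"rz":0,"jaw":-1},{"tx":-3,"ty":-30,"tz":115,"rx":0,"ry":0,"rz":0,"jaw":-1},{"tx":-3,"ty":-30,"tz":155,"rx":0,"ry":0,"rz":0,"jaw":-1},{"tx":-3,"ty":-30,"tz":155,"rx":0,"ry":0,"rz":0,"jaw":-1}]'

```text
time_s: 6.5
position: [0.5029, -0.1667, 0.2061]
tool_rot: [[0.097, 0.995, 0.008], [0.995, -0.097, -0.005], [-0.005, 0.008, -1.0]]
ft_force: [-0.2, -0.5, -0.2]
grip_width: -0.0001
```

Run:
```python
from h import *
o=env.observe(); print(o['position'],S(o['position']),o['ft_force'],o['q'])
shot('wrist','w6')
print('bottle',S(plane('top0',*tz(110,185),.095)), S(tri([('top0',*tz(110,185)),('scene0',*sz(691,212))])))
x=np.deg2rad(185);n=np.array([np.cos(x),np.sin(x)]);k=np.array([55.2,83.3])
print('pre',k-31*n, (Wd(*(k-31*n))-o['position'][:2])*1000)
```

```text
[ 0.50294722 -0.16673922  0.20606449] [   3.76630042 -144.44025341  206.06448634] [-0.15576677 -0.51765404 -0.22220089] [-3.11345153e+01  2.07225840e+01  8.04284844e+01 -3.93101247e-02
  7.83135108e+01 -2.55467920e+01]
bottle [ 13.52616334 151.63038663  95.        ] [ 13.46685532 151.69794419  95.2392744 ]
pre [86.08203564 86.00182803] [103.95873901 221.52203896]
```

View pics/w6.png

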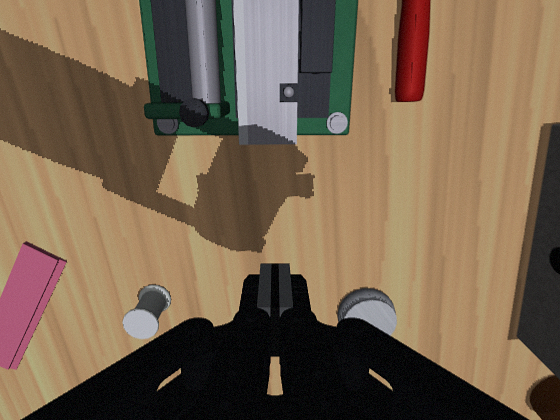

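The pin is centred in the notch at (289,92) and the blade stays flat. Next, over to the knob side, turning as I go.

>>> apply_moves --plan '[{"tx":9,"ty":20,"tz":0,"rx":0,"ry":0,"rz":-0.135,"jaw":-1},{"tx":18,"ty":40,"tz":0,"rx":0,"ry":0,"rz":-0.27,"jaw":-1},{"tx":28,"ty":60,"tz":0,"rx":0,"ry":0,"rz":-0.405,"jaw":-1},{"tx":37,"ty":80,"tz":0,"rx":0,"ry":0,"rz":-0.54,"jaw":-1},{"tx":47,"ty":100,"tz":0,"rx":0,"ry":0,"rz":-0.675,"jaw":-1},{"tx":56,"ty":120,"tz":0,"rx":0,"ry":0,"rz":-0.81,"jaw":-1},{"tx":66,"ty":140,"tz":0,"rx":0,"ry":0,"rz":-0.945,"jaw":-1},{"tx":75,"ty":160,"tz":0,"rx":0,"ry":0,"rz":-1.08,"jaw":-1},{"tx":84,"ty":180,"tz":0,"rx":0,"ry":0,"rz":-1.215,"jaw":-1},{"tx":94,"ty":200,"tz":0,"rx":0,"ry":0,"rz":-1.35,"jaw":-1},{"tx":104,"ty":222,"tz":0,"rx":0,"ry":0,"rz":-1.48,"jaw":-1},{"tx":104,"ty":222,"tz":0,"rx":0,"ry":0,"rz":-1.48,"jaw":-1}]'

```text
time_s: 7.75
position: [0.6061, 0.0577, 0.201]
tool_rot: [[1.0, -0.007, -0.005], [-0.007, -1.0, -0.003], [-0.005, 0.003, -1.0]]
ft_force: [-0.6, -0.4, -0.3]
grip_width: -0.0001
```

Run:
```python
from h import *
o=env.observe(); print(o['position'],S(o['position']),o['ft_force'],o['q'])
shot('wrist','w7');shot('scene','s7')
cv2.imwrite('pics/s7z.png',cv2.resize(cv2.imread('pics/s7.png')[150:290,150:330],None,fx=4,fy=4,interpolation=cv2.INTER_CUBIC))
```

```text
[0.60612091 0.05768899 0.20104003] [ 85.02287878  88.81968667 201.04003439] [-0.59157537 -0.37653572 -0.34234382] [-5.61167665 29.12958076 67.14664366 -0.18289916 84.01649012 84.81133734]
```

View pics/w7.png

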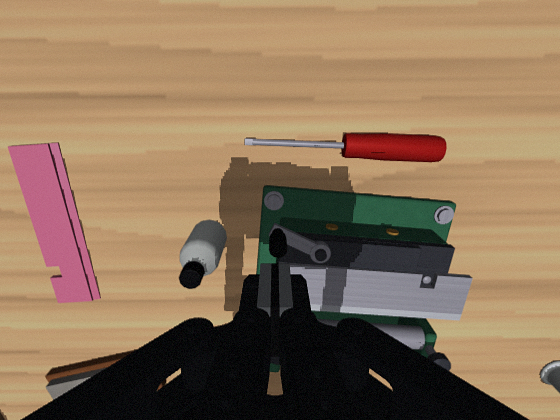

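View pics/s7z.png

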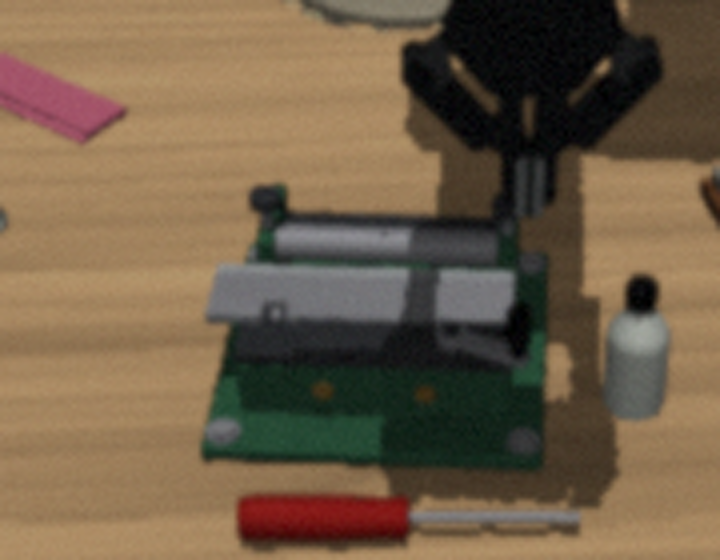

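The wrist view shows the knob top at about (278,240) and the pivot at (320,253), with the bottle at (195,260) clear. I'll refine the knob position and compute the arc.

Run:
```python
from h import *
o=env.observe()
print('knob top', S(plane('w7',278,239,.106)).round(1),'pivot',S(plane('w7',320,253,.074)).round(1))
print('tri knob mid',S(tri([('w7',278,243),('top0',*tz(243,122)),('scene0',*sz(527,275))])).round(1))
print('tri piv',S(tri([('w7',320,253),('top0',*tz(312,172)),('scene0',*sz(438,281))])).round(1))
piv=np.array([37.5,45.]);
p0=S(o['position'])[:2]
print('z',o['position'][2])
yaw0=np.degrees(np.arctan2(o['tool_rot'][1,0],o['tool_rot'][0,0]))-np.degrees(th)
N=20
for i in range(N+1):
    f=i/N; a=-.42+f*1.99; nn=np.deg2rad(185+70*f); n=np.array([np.cos(nn),np.sin(nn)])
    k=piv+42*np.array([-np.sin(a),np.cos(a)])
    for g in ([31,19] if i==0 else [19]):
        c=k-g*n; print(round(a,2),k.round(1),c.round(1),((Wd(*c)-o['position'][:2])*1000).round(1),'rz',round(np.deg2rad(5+70*f-yaw0),3))
```

```text
knob top [ 63.6  85.4 106. ] pivot [39.4 45.9 74. ]
tri knob mid [55.9 83.6 94.6]
tri piv [38.  44.5 72.1]
z 0.20158461675029407
-0.42 [54.6 83.3] [85.5 86.1] [ 0.8 -0.8] rz -0.004
-0.42 [54.6 83.3] [73.6 85. ] [-11.2  -0.7] rz -0.004
-0.32 [50.7 84.9] [69.5 87.7] [-15.    2.4] rz 0.057
-0.22 [46.7 86. ] [65.3 89.9] [-19.   5.] rz 0.118
-0.12 [42.6 86.7] [60.9 91.8] [-23.2   7.3] rz 0.179
-0.02 [38.4 87. ] [56.4 93.2] [-27.5   9.1] rz 0.24
0.08 [34.2 86.9] [51.8 94.1] [-32.   10.5] rz 0.301
0.18 [30.1 86.3] [47.2 94.7] [-36.6  11.5] rz 0.362
0.28 [26.  85.4] [42.6 94.8] [-41.1  12. ] rz 0.423
0.38 [22.1 84.1] [38.  94.4] [-45.7  12.1] rz 0.484
0.48 [18.3 82.3] [33.5 93.6] [-50.2  11.8] rz 0.545
0.57 [14.7 80.2] [29.2 92.5] [-54.7  11. ] rz 0.606
0.67 [11.3 77.8] [25.1 90.9] [-58.9   9.8] rz 0.668
0.77 [ 8.1 75. ] [21.1 88.9] [-63.1   8.3] rz 0.729
0.87 [ 5.3 72. ] [17.4 86.6] [-67.    6.3] rz 0.79
0.97 [ 2.8 68.6] [14. 84.] [-70.7   4.1] rz 0.851
1.07 [ 0.6 65.1] [10.8 81.1] [-74.1   1.5] rz 0.912
1.17 [-1.2 61.3] [ 8.  77.9] [-77.1  -1.4] rz 0.973
1.27 [-2.6 57.4] [ 5.5 74.5] [-79.9  -4.6] rz 1.034
1.37 [-3.7 53.3] [ 3.5 71. ] [-82.3  -7.9] rz 1.095
1.47 [-4.3 49.2] [ 1.7 67.2] [-84.4 -11.5] rz 1.156
1.57 [-4.5 45. ] [ 0.4 63.4] [-86.1 -15.2] rz 1.217
```

Knob confirmed at (55.5, 83.5) with the pivot at (38, 44.7), so there's a 10 mm gap to the finger face. Descending beside the knob.

>>> apply_moves --plan '[{"tx":1,"ty":-1,"tz":-35,"rx":0,"ry":0,"rz":0,"jaw":-1},{"tx":1,"ty":-1,"tz":-70,"rx":0,"ry":0,"rz":0,"jaw":-1},{"tx":1,"ty":-1,"tz":-100,"rx":0,"ry":0,"rz":0,"jaw":-1},{"tx":1,"ty":-1,"tz":-116,"rx":0,"ry":0,"rz":0,"jaw":-1},{"tx":1,"ty":-1,"tz":-116,"rx":0,"ry":0,"rz":0,"jaw":-1}]'

```text
time_s: 8.35
position: [0.6049, 0.0536, 0.0828]
tool_rot: [[1.0, -0.004, -0.011], [-0.004, -1.0, -0.003], [-0.011, 0.003, -1.0]]
ft_force: [-0.0, 0.3, 0.6]
grip_width: 0.0005
```

Run:
```python
from h import *
o=env.observe(); print(o['position'],S(o['position']),o['ft_force'])
shot('wrist','w8');shot('scene','s8')
cv2.imwrite('pics/s8z.png',cv2.resize(cv2.imread('pics/s8.png')[150:290,150:330],None,fx=4,fy=4,interpolation=cv2.INTER_CUBIC))
```

```text
[0.60485004 0.05360307 0.08283834] [84.14824871 84.63101716 82.83833597] [-0.03129198  0.31010957  0.5682499 ]
```

View pics/w8.png

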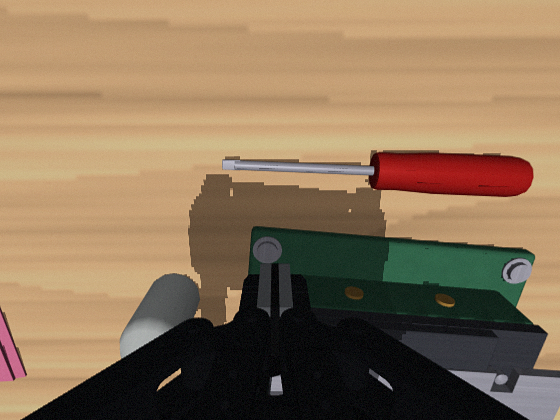

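View pics/s8z.png

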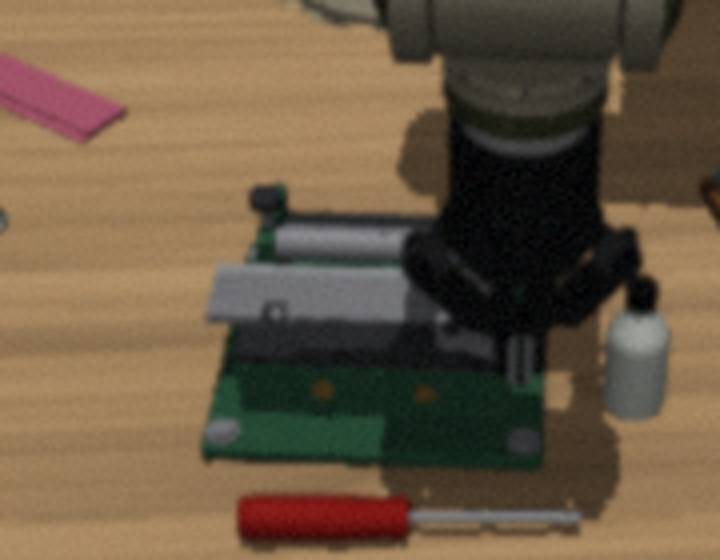

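The finger stands on the +x side of the knob, above arm height, with no contact. First half of the sweep.

>>> apply_moves --plan '[{"tx":-6,"ty":1,"tz":0,"rx":0,"ry":0,"rz":0,"jaw":-1},{"tx":-10.5,"ty":1.5,"tz":0,"rx":0,"ry":0,"rz":0,"jaw":-1},{"tx":-14.5,"ty":4.5,"tz":0,"rx":0,"ry":0,"rz":0.06,"jaw":-1},{"tx":-18.5,"ty":7,"tz":0,"rx":0,"ry":0,"rz":0.12,"jaw":-1},{"tx":-22.5,"ty":9.5,"tz":0,"rx":0,"ry":0,"rz":0.18,"jaw":-1},{"tx":-27,"ty":11,"tz":0,"rx":0,"ry":0,"rz":0.24,"jaw":-1},{"tx":-31.5,"ty":12.5,"tz":0,"rx":0,"ry":0,"rz":0.3,"jaw":-1},{"tx":-36,"ty":13.5,"tz":0,"rx":0,"ry":0,"rz":0.36,"jaw":-1},{"tx":-40.5,"ty":14,"tz":0,"rx":0,"ry":0,"rz":0.42,"jaw":-1},{"tx":-45,"ty":14,"tz":0,"rx":0,"ry":0,"rz":0.48,"jaw":-1},{"tx":-49.5,"ty":14,"tz":0,"rx":0,"ry":0,"rz":0.54,"jaw":-1}]'

```text
time_s: 9.55
position: [0.5569, 0.0681, 0.0868]
tool_rot: [[0.858, 0.513, -0.001], [0.513, -0.858, -0.006], [-0.004, 0.004, -1.0]]
ft_force: [1.7, 0.4, 0.3]
grip_width: 0.0001
```

Run:
```python
from h import *
o=env.observe(); print(o['position'],S(o['position']),o['ft_force'],o['tool_rot'][:2,0])
shot('wrist','w9');shot('scene','s9');shot('top','t9')
z=lambda f,a,b,c,d,k: cv2.resize(cv2.imread('pics/%s.png'%f)[a:b,c:d],None,fx=k,fy=k,interpolation=cv2.INTER_CUBIC)
cv2.imwrite('pics/m9.png',np.hstack([z('s9',170,290,180,330,2.6),z('t9',140,260,230,380,2.6)]))
yaw0=np.degrees(np.arctan2(o['tool_rot'][1,0],o['tool_rot'][0,0]))-np.degrees(th)
piv=np.array([37.7,44.8])
for i in range(11,22):
    f=i/20; a=-.42+f*1.99; nn=np.deg2rad(185+70*f); n=np.array([np.cos(nn),np.sin(nn)])
    k=piv+42*np.array([-np.sin(a),np.cos(a)]); c=k-18.5*n; print(round(a,2),c.round(1),((Wd(*c)-o['position'][:2])*1000).round(1),'rz',round(np.deg2rad(5+70*f-yaw0),3))
```

```text
[0.5568975  0.06806067 0.08682373] [35.03364854 94.44040883 86.82373149] [1.74057043 0.37493546 0.2515885 ] [0.85821499 0.51327825]
0.67 [24.9 90.3] [-10.5  -3.1] rz 0.125
0.77 [21.  88.4] [-14.6  -4.7] rz 0.186
0.87 [17.3 86. ] [-18.5  -6.7] rz 0.247
0.97 [13.9 83.4] [-22.1  -9. ] rz 0.308
1.07 [10.7 80.5] [-25.5 -11.6] rz 0.369
1.17 [ 8.  77.3] [-28.6 -14.5] rz 0.43
1.27 [ 5.5 73.9] [-31.3 -17.6] rz 0.491
1.37 [ 3.5 70.3] [-33.7 -21. ] rz 0.552
1.47 [ 1.8 66.5] [-35.8 -24.6] rz 0.613
1.57 [ 0.5 62.7] [-37.4 -28.3] rz 0.674
1.67 [-0.4 58.8] [-38.7 -32.1] rz 0.735
```

View pics/w9.png

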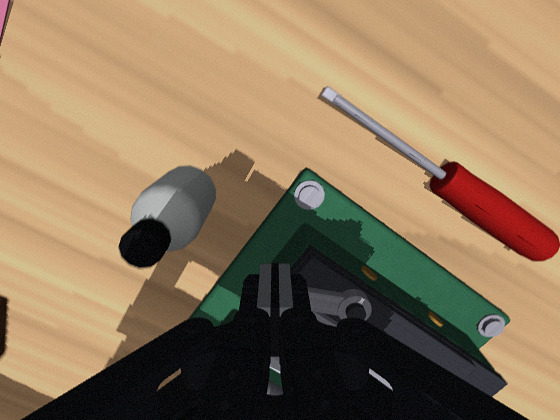

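View pics/m9.png

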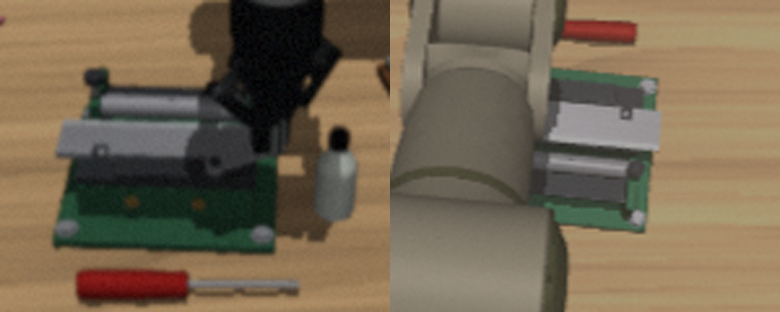

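The keeper arm is swinging: its pivot is at (355,310) and it now points across under the finger, at 1.7 N. Bottle and screwdriver are in place. Second half.

>>> apply_moves --plan '[{"tx":-4,"ty":-1,"tz":-1,"rx":0,"ry":0,"rz":0.06,"jaw":-1},{"tx":-7.5,"ty":-2,"tz":-2,"rx":0,"ry":0,"rz":0.1,"jaw":-1},{"tx":-10.5,"ty":-3,"tz":-3,"rx":0,"ry":0,"rz":0.125,"jaw":-1},{"tx":-14.5,"ty":-4.5,"tz":-3,"rx":0,"ry":0,"rz":0.185,"jaw":-1},{"tx":-18.5,"ty":-6.5,"tz":-3,"rx":0,"ry":0,"rz":0.25,"jaw":-1},{"tx":-22,"ty":-9,"tz":-3,"rx":0,"ry":0,"rz":0.31,"jaw":-1},{"tx":-25.5,"ty":-11.5,"tz":-3,"rx":0,"ry":0,"rz":0.37,"jaw":-1},{"tx":-28.5,"ty":-14.5,"tz":-3,"rx":0,"ry":0,"rz":0.43,"jaw":-1},{"tx":-31.5,"ty":-17.5,"tz":-3,"rx":0,"ry":0,"rz":0.49,"jaw":-1},{"tx":-33.5,"ty":-21,"tz":-3,"rx":0,"ry":0,"rz":0.55,"jaw":-1}]'

```text
time_s: 10.7
position: [0.5232, 0.0469, 0.0838]
tool_rot: [[0.466, 0.885, 0.002], [0.885, -0.466, -0.006], [-0.004, 0.004, -1.0]]
ft_force: [0.0, 0.9, -0.2]
grip_width: 0.0001
```

Run:
```python
from h import *
o=env.observe(); print(o['position'],S(o['position']),o['ft_force'],o['tool_rot'][:2,0])
shot('wrist','w10')
yaw0=np.degrees(np.arctan2(o['tool_rot'][1,0],o['tool_rot'][0,0]))-np.degrees(th)
piv=np.array([37.7,44.8])
for i in range(18,23):
    f=i/20; a=-.42+f*1.99; nn=np.deg2rad(185+70*f); n=np.array([np.cos(nn),np.sin(nn)])
    k=piv+42*np.array([-np.sin(a),np.cos(a)]); c=k-18.5*n; print(round(a,2),c.round(1),((Wd(*c)-o['position'][:2])*1000).round(1),'rz',round(np.deg2rad(5+70*f-yaw0),3))
```

```text
[0.52318441 0.04686316 0.08376434] [ 3.50032419 70.11847127 83.76434356] [ 0.029413    0.86510448 -0.24449   ] [0.46553682 0.88501838]
1.37 [ 3.5 70.3] [-0.   0.2] rz 0.005
1.47 [ 1.8 66.5] [-2.1 -3.4] rz 0.066
1.57 [ 0.5 62.7] [-3.7 -7.1] rz 0.127
1.67 [-0.4 58.8] [ -5.  -10.9] rz 0.188
1.77 [-0.9 54.8] [ -5.8 -14.8] rz 0.249
```

View pics/w10.png

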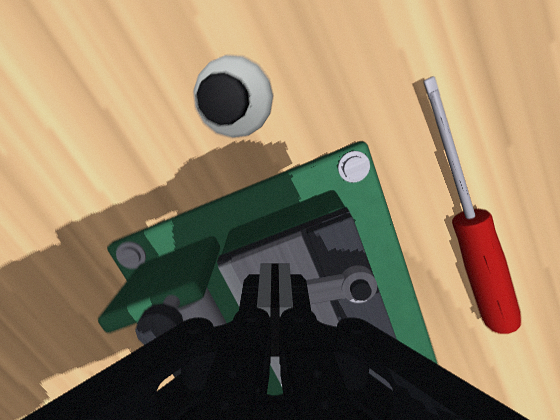

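The arm lies nearly across the blade (pivot at (360,287)) and contact force is still light. Small steps to the stop.

>>> apply_moves --plan '[{"tx":-1,"ty":-2,"tz":0,"rx":0,"ry":0,"rz":0.03,"jaw":-1},{"tx":-2,"ty":-3.5,"tz":0,"rx":0,"ry":0,"rz":0.06,"jaw":-1},{"tx":-3,"ty":-5.5,"tz":0,"rx":0,"ry":0,"rz":0.09,"jaw":-1},{"tx":-3.7,"ty":-7,"tz":0,"rx":0,"ry":0,"rz":0.12,"jaw":-1},{"tx":-3.7,"ty":-7,"tz":0,"rx":0,"ry":0,"rz":0.12,"jaw":-1}]'

```text
time_s: 11.25
position: [0.5193, 0.0398, 0.0838]
tool_rot: [[0.355, 0.935, 0.002], [0.935, -0.355, -0.005], [-0.004, 0.004, -1.0]]
ft_force: [0.2, 3.4, 0.5]
grip_width: -0.0001
```

>>> apply_moves --plan '[{"tx":-0.1,"ty":-0.7,"tz":0,"rx":0,"ry":0,"rz":0,"jaw":-1},{"tx":-0.1,"ty":-1,"tz":0,"rx":0,"ry":0,"rz":0,"jaw":-1}]'

```text
time_s: 11.45
position: [0.5193, 0.0396, 0.0838]
tool_rot: [[0.357, 0.934, 0.003], [0.934, -0.357, -0.003], [-0.002, 0.004, -1.0]]
ft_force: [1.8, 8.5, -0.7]
grip_width: -0.0002
```

The force jumped to 8.5 N with no motion, so the keeper is on its stop. Backing off, rising, and moving clear to check.

>>> apply_moves --plan '[{"tx":2,"ty":6,"tz":0,"rx":0,"ry":0,"rz":0,"jaw":-1},{"tx":6,"ty":16,"tz":0,"rx":0,"ry":0,"rz":0,"jaw":-1},{"tx":6,"ty":18,"tz":30,"rx":0,"ry":0,"rz":0,"jaw":-1},{"tx":6,"ty":18,"tz":70,"rx":0,"ry":0,"rz":0,"jaw":-1},{"tx":6,"ty":18,"tz":110,"rx":0,"ry":0,"rz":0,"jaw":-1},{"tx":6,"ty":18,"tz":150,"rx":0,"ry":0,"rz":0,"jaw":-1},{"tx":-40,"ty":20,"tz":160,"rx":0,"ry":0,"rz":0,"jaw":-1},{"tx":-80,"ty":20,"tz":160,"rx":0,"ry":0,"rz":0,"jaw":-1},{"tx":-120,"ty":20,"tz":160,"rx":0,"ry":0,"rz":0,"jaw":-1},{"tx":-120,"ty":20,"tz":160,"rx":0,"ry":0,"rz":0,"jaw":-1}]'

```text
time_s: 12.45
position: [0.3956, 0.0605, 0.2442]
tool_rot: [[0.357, 0.934, 0.002], [0.934, -0.357, -0.004], [-0.003, 0.003, -1.0]]
ft_force: [0.2, -0.6, -0.4]
grip_width: -0.0004
```

Run:
```python
from h import *
o=env.observe(); print(o['position'],o['ft_force'])
shot('wrist','w11');shot('scene','s11');shot('top','t11')
z=lambda f,a,b,c,d,k: cv2.resize(cv2.imread('pics/%s.png'%f)[a:b,c:d],None,fx=k,fy=k,interpolation=cv2.INTER_CUBIC)
cv2.imwrite('pics/s11z.png',z('s11',180,290,180,330,5.3));cv2.imwrite('pics/t11z.png',cv2.imread('pics/t11.png'))
```

```text
[0.39562098 0.06046193 0.24421973] [ 0.23692357 -0.580885   -0.38229754]
```

View pics/s11z.png

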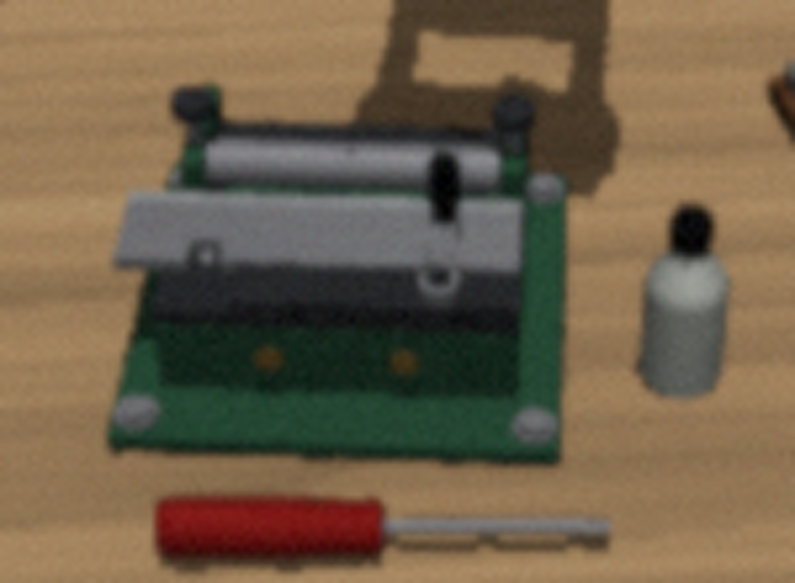

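View pics/t11z.png

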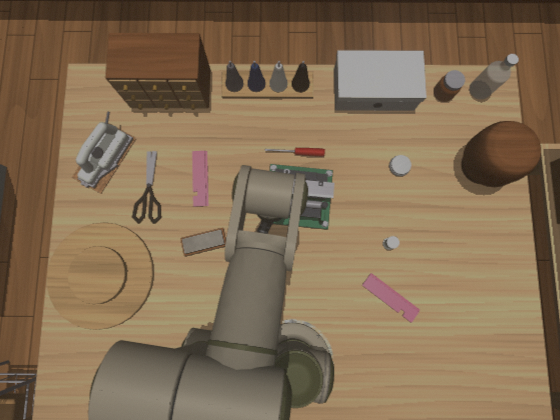

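View pics/w11.png

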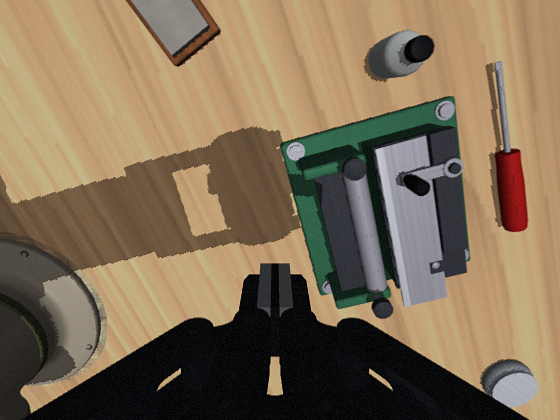

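The keeper is across the blade: pivot at (454,168) and knob at (416,184) in the wrist view, with the pin inside the notch at (436,265). One numeric check before handing in.

```bash
python3 - <<'E'
from h import *
p=S(tri([('w11',454,168),('s11',*sz(438,281))]));k=S(tri([('w11',415,184),('s11',*sz(444,185))]))
print(p.round(1),k.round(1),'angle',np.arctan2(-(k-p)[0],(k-p)[1]))
print('pin',S(plane('w11',436,265,.0645)).round(1),'heel',S(plane('w11',403,306,.066)).round(1),S(plane('w11',447,297,.066)).round(1),'far',S(plane('w11',373,147,.066)).round(1))
E
cd pics; python3 -c "
import cv2;a=cv2.imread('w11.png')[90:320,270:480];cv2.imwrite('w11z.png',cv2.resize(a,None,fx=2.6,fy=2.6,interpolation=cv2.INTER_CUBIC))"
```

```text
[40.7 44.2 74.7] [-2.5 44.7 92.4] angle 1.5586941332394098
pin [ 16.5 -58.3  64.5] heel [-25.1 -98.4  66. ] [ 23.  -99.9  66. ] far [-26.4  82.8  66. ]
```

View pics/w11z.png

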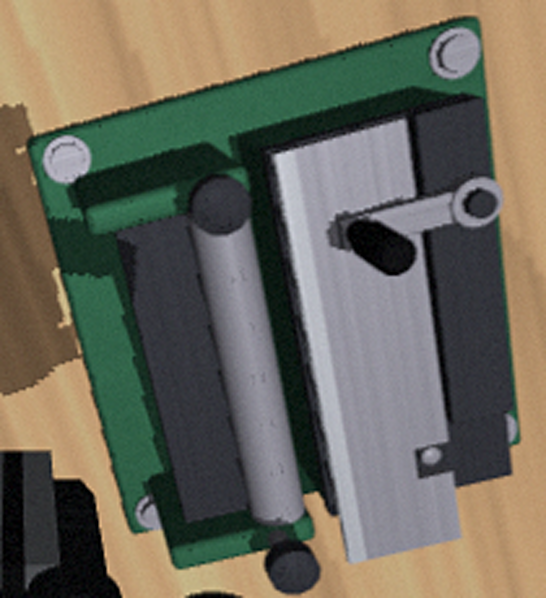

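The keeper measures about 1.56 rad. The pin is in the notch, the blade is flat and in line, and the arm is clear. Handing in.

```bash
python3 -c "
from rig import env
print(env.close_job())"
```

```text
the job is handed in; nothing more can be done
None
```

The blade is home on the bed with its notch over the pin, the keeper is swung across it to its stop, and the job is handed in at about 12.6 s of the 45 s. The hand-in reports no verdict.

- **Blade:** I pushed it about 30 mm by its blunt end with the shut fingers, at no more than about 2 N at the readings between moves, until it dropped over the pin. In the last picture the pin stands inside the notch, the heel is about 19 mm outside the mouth (home is 20 mm), and the blade looks flat and in line.
- **Keeper:** I pushed the knob round until the force jumped to 8.5 N with no further motion. The last pictures measure its angle at about 1.56 rad against the 1.57 stop.
- **Rest of the bench:** The screwdriver, bottle, hone, shears, spool and tin look undisturbed by eye, and the arm was clear of everything with near-zero force.
- **Checks that disagreed:** My first move call was refused as invalid, and nothing moved. The wrist-camera fix on the pin is about 3.5 mm off its stated place in x and 1.7 mm in y. Most of that is probably calibration and my own estimate of where the splitter stands, because in the picture the pin is clearly inside the notch.

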